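# Index the egg turntable to its next hole

### The arm

A 7-joint arm with a two-finger parallel gripper is mounted at the origin on a cart in front of the work surface, level with it; the furniture and walls round the work are solid. World frame = base frame: x ahead of the robot, y to its left, z up, the work surface at z = 0. Lengths are in m, angles in rad, forces in N, time in s.
With the tool pointing down it reaches from about 0.4 to 0.85 m from the base axis. Payload 10.4 kg.
Tool frame: the origin (TCP) lies between the finger pads; the fingertips stand ahead of it and the grasp point (between the pads) lies 3 mm ahead of it (r.tips_ahead is the z of the fingertips in the tool frame, in m); z points along the fingers, y is the line along which they close (so a half turn about z gives the same grasp; the last joint's range is limited). The gripper opens to 87 mm and grips with 3 to 60 N. Pads are 19 mm wide; open, the fingers measure 117 mm over their backs; the gripper's body (75 mm by 190 mm) begins 51 mm behind the grasp point.
Start: joints at [-1.308, 0.332, -0.065, 1.46, 0.022, 1.35, -0.088], TCP at [0.176, 0.6, 0.245] pointing down, gripper open.
Joint ranges: [-2.6, 2.6], [-0.5, 2.12], [-1.47, 1.34], [0.16, 2.42], [-1.27, 4.41], [0.06, 2.06], [-2.6, 2.6]. Speed limits (rad/s): [2.22, 2.22, 2.79, 2.79, 3.14, 3.14, 3.14].

### API

Orientations are given as a unit quaternion [x, y, z, w].
In Python, from bench import telemetry, camera, get_calibration, r gives the robot as it stands.
- The arm moves only by the tool drive_tool, never from a script. Its argument "series" is one flat list of numbers, 7 for each row, row after row: the turn, a rotation vector about the tool's x, y, z in units of 5 degrees (1.0 is 5 degrees), then the shift along the tool's x, y, z in units of 40 mm (1.0 is 40 mm), then the opening, from -1 (shut) to 1 (fully open). A call has 1 to 10 rows; each row is the pose to reach, as a shift and turn from the pose commanded when the call began, along the tool's axes at that moment; what a row does not reach only later rows make up. A row lasts 1/12 s, in which the tool goes at most 41.7 mm and 7.16 degrees, less where a joint would pass 70% of its speed; a pose out of reach is approached as far as the arm can. A call with a gripper value outside its range is refused whole. The fingers move at their own pace and stop on an object; "grip_force" is the grip in N (left out, the last holds). Time passes only in rows, so rows that repeat a pose let the fingers close. It gives the time, the measured TCP pose, the force, the opening and the grip force at its end, in the units of the state.
- telemetry.read_state(): the state, without advancing time (a new reading comes with each control period).
- camera(name): name is "scene" or "top" or "wrist"; returns the picture (420x560x3 uint8, red, green, blue); there is no depth.
- get_calibration(name): a dict with "fovy" (degrees; the focal length in pixels is half the picture's height over the tangent of half this angle, whatever the lens; pixels are square), "cx", "cy" (the principal point, pixels), "dist" ([k1, k2, p1, p2, k3] as OpenCV has them; the pictures are not rectified), "xyz" and "rotation" of the camera in the world. Camera axes: x right, y up, looking along -z (the intrinsics and any distortion apply to the point x, -y, -z); pixel columns grow to the right and rows downward; lengths in m; the calibration is good to about 2 mm. A picture is of the moment at which its call begins: read the wrist's pose just before it. get_calibration takes no time and is no camera call; for the wrist camera it gives the pose at the moment of the call.
- r.close_job(): hands the job in; it is judged then, once.
The state is a dict: "time": time; "joint_positions": joint angles; "joint_vel": joint speeds; "joint_torque": joint torques, N m; "ee_pos": TCP position; "eef_rot": TCP orientation; "ft_force": force on the tool from outside, world axes, zero at the start; "torque": the same for the moment, N m; "width": finger opening in m; "grip_force": force on a finger pad.
Only numpy, scipy, OpenCV 4.12 (cv2) and the standard library are available. Lean on these libraries where they do the work, as an engineer would, in place of code of your own. Each camera call takes 0.05 s, during which the arm holds its last target. There are 200 camera calls.

### The job

The egg on the small turntable is to be shown from its next side. Draw the spring pin up by its black knob, swing the arm counter-clockwise as seen from above (the knob travels to your right), and let the pin drop fully home in the very next hole, which you must find by feel, then let go. The lamp bar hangs over the knob, so come in with the tool tilted; keep off the lamp, leave the egg standing in the middle of the turntable, and do not disturb the other loose things.

Things in the scene. Friction and masses are not known exactly. Their poses are not given: they have to be found in the camera images.
- turntable: Indexing turntable for viewing eggs: fixed grey base 240 x 250 x 16 mm. Origin on the turning axis at worktop height; x points to the back of the device, y to its left, z up; its front (-x) looks roughly at the robot. A round turning top (120 mm across, top at 48 mm) carries the egg and one flat arm, 18 mm wide, top at 48 mm, reaching 110 mm out near the front.
- ring: Fixed flat index ring under the arm's end, 170 to 230 mm across, top 30 mm above the worktop; origin as the turntable's. It has the home hole; a steel leaf, clamped fast in it at an angle that differs every time and is not measured, has the next hole, 32 to 48 degrees counter-clockwise from home. No others. Holes are 11 mm square; the pin is 8 mm thick, round-nosed, and goes 8 mm in.
- knob (a point): Middle of the black knob of the spring pin, 100 mm from the turning axis, 78 mm above the worktop when home, rising with the pin and moving with the arm. The knob is an upright cylinder 22 mm across and 28 mm tall (64 to 92 mm when home), free all round; below it the 8 mm pin enters a sleeve 24 mm across on the arm's end, top at 54 mm.
- swing_arm (a joint): Angle of arm and turning top: 0 at the home hole, growing counter-clockwise seen from above; stops at -0.15 and 1.2. At q the knob is at 0.1 * (-cos(q - 0.384), -sin(q - 0.384)) m from the axis in the turntable's frame (22 degrees left of the front line at 0). Turning takes about 1 N at the knob, 1.5 N with the pin rubbing on the ring (5 N when it sticks); in a hole it is blocked.
- pin (a joint): Height of the spring pin: 0 fully home in a hole; 0.008 when its nose rests on the flat of the ring (the arm then slides along it until the pin snaps into a hole); 0.015 fully drawn. The spring pulls it down with 4.5 N at home and 6.5 N fully drawn; let go, it snaps down.
- lamp_bar: Lamp bar fixed to the turntable, same frame: 250 mm long (along y), 34 mm deep, underside 206 mm above the worktop, front edge 89 mm in front of the axis, over the knob's path, so a gripper coming straight down on the knob hits it; a tool leaning 27 to 38 degrees back to the operator clears it. Carried by 10 mm posts 116 mm left and right of the axis, 20 mm behind it.
- egg: Pale blue egg fixed on a turned wooden stand, 45 mm across and 64 mm tall, standing loose in the middle of the turning top. Origin at the centre of its underside, z up. Light (about 40 g).
- loupe: Bystander: black loupe, 45 mm across, 36 mm tall, origin under its centre.
- small_box: Bystander: clear specimen box with a speckled egg, 53 x 50 x 36 mm, origin under its centre.
- tweezers: Bystander: steel tweezers, 25 x 129 x 10 mm, long axis y, origin under the centre.
- dusting_brush: Bystander: red-handled brush, 21 x 152 x 10 mm, long axis y, origin under the centre.
- wood_block: Bystander: small wooden block, 30 x 45 x 20 mm, origin under its centre.

How it is judged:
On the way:
1. the pin is drawn out of the home hole (value of joint pin above 0.006 m and value of joint swing_arm below 0.3 rad), for 0.1 s.
At the end, for the whole second after the job is handed in: The pin is home (within 2 mm) in the next hole, 32 to 48 degrees on from the home hole, the arm is at rest, and the egg stands upright on the turning top within 25 mm of its middle (value of joint pin below 0.002 m and value of joint swing_arm between 0.48 and 0.92 rad and velocity of joint swing_arm between -0.05 and 0.05 rad/s and angle between egg's own z axis and vertical below 0.1 rad and horizontal distance between egg and turntable below 0.025 m and height (world z) of egg above 0.044 m); the robot touches nothing.
It fails at once if the lamp bar is struck or pushed (over 8 N) (contact force between any of the arm, the fingers and lamp_bar above 8 N).
It fails at once if the egg tips over (angle between egg's own z axis and vertical above 0.4 rad).
It fails at once if a bystander is moved more than 30 mm (distance of any of loupe, small_box, tweezers, dusting_brush, wood_block from where it was at the start of the episode above 0.03 m).
It also fails if it takes over 42 s, if anything falls off the work surface, if the arm or the gripper's body presses on something with over 40 N, if the wrist force passes 120 N, or if a joint passes its speed limit or range.

## Working session

There is one attempt and no reset: what is moved stays moved. The work goes in short steps, Python scripts to look and compute and a tool call to move; the robot and the scene stay as the last step left them, time stands still between calls to the robot, and variables do not carry over. Pictures are saved under pics/ and viewed, at most 10 in all, crops included, and the job is handed in when it is done.

Besides the shell and the picture viewer there is one more tool, called by a JSON object that holds its "name" and its "arguments", one argument or row to a line. drive_tool: Moves the arm, as the interface text tells. Its arguments: {"type":"object","properties":{"series":{"type":"array"},"grip_force":{"type":"number"}},"required":["series"]}

```bash
mkdir -p pics; ls
python3 - <<'E'
from bench import telemetry,camera,get_calibration,r
import cv2
for n in("top","scene"):
    cv2.imwrite(f"pics/{n}0.png",camera(n)[:,:,::-1]); print(n,get_calibration(n))
print(telemetry.read_state(), r.tips_ahead)
E
```

```text
pics
top {'fovy': 55.938712010552194, 'cx': 277.8820248223465, 'cy': 211.5268771012777, 'dist': array([-0.07145431,  0.        ,  0.        ,  0.        ,  0.        ]), 'xyz': array([0.37045241, 0.10918191, 0.89547889]), 'rotation': array([-0.07693972,  0.09917528,  0.76863948, -0.62724628])}
scene {'fovy': 56.82849438954606, 'cx': 271.1160283414753, 'cy': 209.7533829971443, 'dist': array([0.00594566, 0.        , 0.        , 0.        , 0.        ]), 'xyz': array([0.05540959, 0.55399899, 0.54998998]), 'rotation': array([-0.18106335,  0.43812905,  0.8106996 , -0.3435479 ])}
{'time': 0.1, 'joint_positions': array([-1.30759944,  0.33279156, -0.06471023,  1.46080541,  0.02158648,
        1.34989956, -0.08846315]), 'joint_vel': array([ 0.00085583, -0.00175289, -0.00175491,  0.00027302,  0.00103118,
       -0.0020539 , -0.00056743]), 'joint_torque': array([ 2.41965048e-03, -6.24539638e+01,  2.51123303e-02, -3.90718281e+01,
       -6.14645309e-02,  3.65561654e-02,  4.03119918e-05]), 'ee_pos': array([0.1761085 , 0.59936599, 0.24386898]), 'eef_rot': array([ 1.42382062e-01,  9.89811590e-01, -6.00744247e-04, -6.79566361e-05]), 'ft_force': array([-0.09014308,  0.34459972, -0.52575081]), 'torque': array([-0.02261897, -0.1096992 ,  0.07071816]), 'grip_force': 0.0, 'width': 0.08696310412681016} 0.022
```

View pics/top0.png

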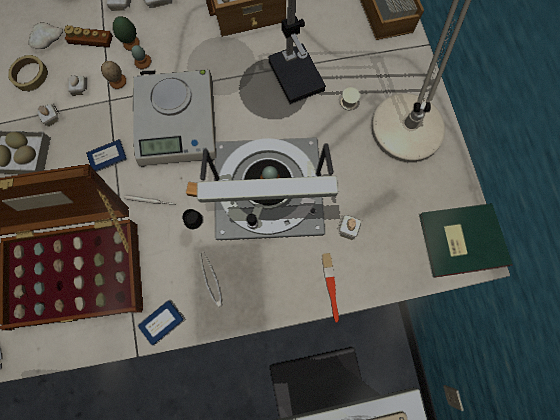

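View pics/scene0.png

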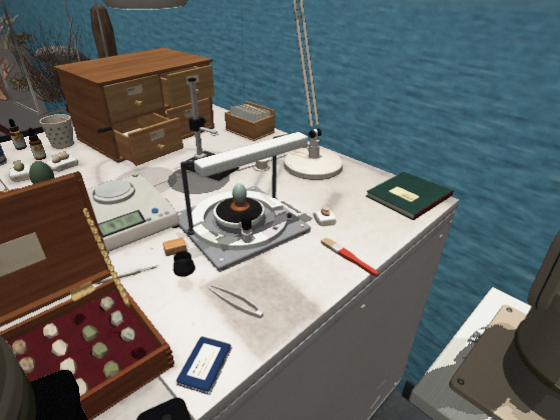

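The top view shows the base spanning about (215..325, 138..240), the knob near (252,218) and the lamp bar at (197..337,188). The loupe is at (192,219) and the brush at (330,285). I'll enlarge this area.

```bash
cat > h.py <<'E'
import numpy as np,cv2
from scipy.spatial.transform import Rotation as R
from bench import get_calibration
def cam(n):
    c=get_calibration(n);f=210/np.tan(np.radians(c['fovy'])/2)
    K=np.array([[f,0,c['cx']],[0,f,c['cy']],[0,0,1.]]);return c,K,R.from_quat(c['rotation']).as_matrix()@np.diag([1,-1,-1.])
def ray(n,uv,z):
    c,K,M=cam(n);p=cv2.undistortPoints(np.array([[uv]],float),K,c['dist'])[0,0]
    d=M@[p[0],p[1],1];return c['xyz']+d*(z-c['xyz'][2])/d[2]
def proj(n,P):
    c,K,M=cam(n);q=(np.atleast_2d(P)-c['xyz'])@M
    return cv2.projectPoints(q,np.zeros(3),np.zeros(3),K,c['dist'])[0][:,0]
E
python3 - <<'E'
import cv2
a=cv2.imread("pics/top0.png")[125:250,180:360];cv2.imwrite("pics/topc.png",cv2.resize(a,None,fx=4.4,fy=4.4,interpolation=cv2.INTER_CUBIC))
a=cv2.imread("pics/scene0.png")[130:275,170:350];cv2.imwrite("pics/scenec.png",cv2.resize(a,None,fx=4,fy=4,interpolation=cv2.INTER_CUBIC))
E
```

```text
(no output)
```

View pics/topc.png

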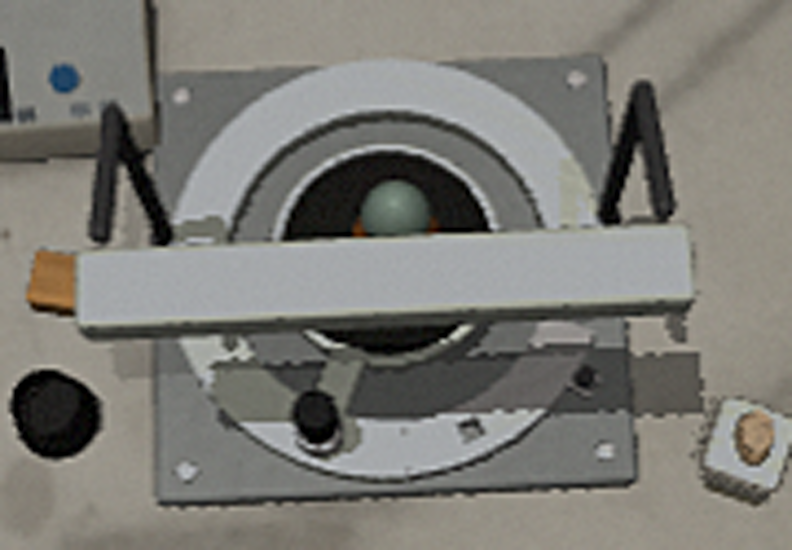

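View pics/scenec.png

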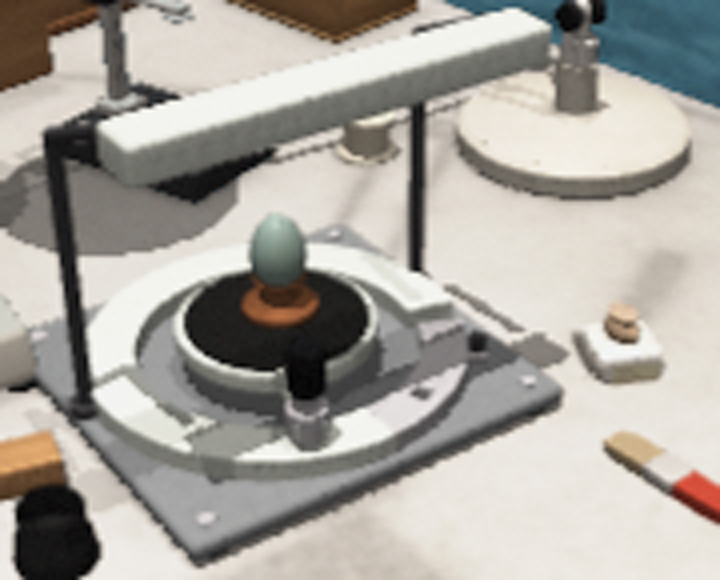

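The top crop shows the knob at about (315,418), which is full-frame (251.6,220). A dark square, probably the next hole, is at crop (472,430), and the base corners are at (158,500), (635,485) and (604,55). The scene view agrees. Next I fit the device pose.

```bash
cat > fit.py <<'E'
from h import *
from scipy.optimize import least_squares
def T(n,u,v): return (180+u/4.4-.4,125+v/4.4-.4) if n=='top' else (170+u/4-.4,130+v/4-.4)
q=-0.384
kn=lambda z:[-.1*np.cos(q),-.1*np.sin(q),z]
# (camera, crop px, local pt)
obs=[('top',(158,496),(-.12,.125,.016)),('top',(635,483),(-.12,-.125,.016)),('top',(604,56),(.12,-.125,.016)),
('top',(318,405),kn(.092)),('scene',(307,346),kn(.092)),('scene',(205,555),(-.12,.125,.016)),('scene',(560,395),(-.12,-.125,.016)),
('top',(78,327),(-.089,.125,.206)),('top',(691,304),(-.089,-.125,.206))]
px=np.array([T(n,*p) for n,p,_ in obs]);L=np.array([o[2] for o in obs])
def W(p,L): L=np.atleast_2d(L);return R.from_euler('z',p[2]).apply(L)+[p[0],p[1],0]
def res(p,w=1):
    P=W(p,L);return np.concatenate([proj(o[0],P[i])[0]-px[i] for i,o in enumerate(obs)])
if __name__=='__main__':
    c=ray('top',T('top',390,290),.03);print(c)
    s=least_squares(res,[c[0],c[1],0],loss='soft_l1');p=s.x;print(p,np.degrees(p[2]));print(res(p).reshape(-1,2).round(1))
    print('knob',W(p,kn(.078)))
    for n,uv in(('top',(472,430)),('scene',(423,393))):
        h=ray(n,T(n,*uv),.03);l=R.from_euler('z',-p[2]).apply(h-[p[0],p[1],0]);print('hole',h,np.hypot(*l[:2]),'q',np.arctan2(-l[1],-l[0])+.384)
    for nm,uv in(('loupe',(55,410)),('box',(745,450)),('block',(50,280))): print(nm,ray('top',T('top',*uv),.03))
    for uv in((330,285),(327,255),(337,320),(203,252),(219,304)): print(ray('top',uv,.01))
E
python3 fit.py
```

```text
[0.64045116 0.070839   0.03      ]
[ 0.65760273  0.06890689 -0.15722433] -9.008290264413112
[[-1.   0.8]
 [ 0.9 -1. ]
 [ 0.5 -1.2]
 [-1.   0.2]
 [-0.9 -0.7]
 [-3.5 -2.4]
 [ 1.4 -3. ]
 [ 1.5  3.1]
 [-0.4  2.6]]
knob [[0.57189487 0.12042546 0.078     ]]
hole [0.55878348 0.04445686 0.03      ] 0.10179905131900376 q 0.7837748996174377
hole [0.55692997 0.04573718 0.03      ] 0.10330458975640468 q 0.7674339837630062
loupe [0.61170641 0.25167904 0.03      ]
box [ 0.52062341 -0.0899353   0.03      ]
block [0.68143824 0.24393998 0.03      ]
[ 0.4045853  -0.02130073  0.01      ]
[ 0.4711006  -0.03009887  0.01      ]
[ 0.32792852 -0.01895607  0.01      ]
[0.53370518 0.24265842 0.01      ]
[0.41324948 0.22651055 0.01      ]
```

```bash
sed -i "s/(205,555)/(205,548)/;s/(560,395)/(560,388)/;s/(78,327)/(78,337)/;s/(691,304)/(691,312)/" fit.py; python3 fit.py|head -14
cat > go.py <<'E'
from h import *
from bench import telemetry
import sys
YAW=float(np.radians(-9))
def ori(tilt,yaw=YAW):
    t=np.radians(tilt);z=np.array([np.sin(t)*np.cos(yaw),np.sin(t)*np.sin(yaw),-np.cos(t)]);y=np.array([-np.sin(yaw),np.cos(yaw),0])
    return np.column_stack([np.cross(y,z),y,z])
def go(P,M):  # P = TCP
    s=telemetry.read_state();A=R.from_quat(s['eef_rot'])
    print('turn',(np.degrees((A.inv()*R.from_matrix(M)).as_rotvec())/5).round(2),'shift',(A.inv().apply(np.array(P)-s['ee_pos'])/.04).round(3))
if __name__=='__main__':
    a=[float(x) for x in sys.argv[1:]];go(a[:3],ori(a[3]))
E
python3 go.py .42 .14 .32 0;python3 go.py .42 .14 .32 33
```

```text
[0.64045116 0.070839   0.03      ]
[ 0.65733057  0.06881905 -0.15771325] -9.036303538669005
[[-0.9  0.9]
 [ 1.  -0.9]
 [ 0.6 -1.1]
 [-1.   0.3]
 [-0.8 -0.7]
 [-3.5 -0.6]
 [ 1.5 -1.2]
 [ 1.6  1. ]
 [-0.4  0.9]]
knob [[0.57164791 0.12037952 0.078     ]]
hole [0.55878348 0.04445686 0.03      ] 0.10151376819543037 q 0.7840677654409658
hole [0.55692997 0.04573718 0.03      ] 0.1030196709101755 q 0.767684491554695
turn [-0.01 -0.   -1.47] shift [-9.087 -9.302 -1.892]
turn [-0.44 -6.59 -1.43] shift [-9.087 -9.302 -1.892]
```

{"name": "drive_tool", "arguments": {
  "series": [0,0,0,0,0,-1.9,0.3,0,0,0,0,0,-1.9,0.3,0,0,0,-9.1,-9.3,-1.9,0.3,0,0,0,-9.1,-9.3,-1.9,0.3,0,0,0,-9.1,-9.3,-1.9,0.3,0,0,0,-9.1,-9.3,-1.9,0.3,0,0,0,-9.1,-9.3,-1.9,0.3,0,0,0,-9.1,-9.3,-1.9,0.3,0,0,0,-9.1,-9.3,-1.9,0.3,0,0,0,-9.1,-9.3,-1.9,0.3]
}}

```text
time: 0.93
ee_pos: [0.3331, 0.3032, 0.3203]
eef_rot: [0.142, 0.99, 0.0, -0.0]
ft_force: [1.7, 1.2, 0.2]
width: 0.0566
grip_force: 0.0
```

{"name": "drive_tool", "arguments": {
  "series": [0,0,0,0,0,0,0.3,0,0,0,0,0,0,0.3]
}}

```text
time: 1.1
ee_pos: [0.3338, 0.3034, 0.3207]
eef_rot: [0.145, 0.989, 0.0, -0.0]
ft_force: [-0.5, 0.1, 0.3]
width: 0.0564
grip_force: 0.0
```

```bash
python3 go.py .46 .138 .25 33
```

```text
turn [-0.43 -6.59 -1.49] shift [-4.207 -3.06   1.766]
```

{"name": "drive_tool", "arguments": {
  "series": [0,0,0,-4.2,-3.1,0,0.3,0,0,0,-4.2,-3.1,0,0.3,0,0,0,-4.2,-3.1,0,0.3,-0.4,-6.6,-1.5,-4.2,-3.1,1,0.3,-0.4,-6.6,-1.5,-4.2,-3.1,1.75,0.3,-0.4,-6.6,-1.5,-4.2,-3.1,1.75,0.3,-0.4,-6.6,-1.5,-4.2,-3.1,1.75,0.3,-0.4,-6.6,-1.5,-4.2,-3.1,1.75,0.3,-0.4,-6.6,-1.5,-4.2,-3.1,1.75,0.3,-0.4,-6.6,-1.5,-4.2,-3.1,1.75,0.3]
}}

```text
time: 1.93
ee_pos: [0.458, 0.14, 0.2503]
eef_rot: [0.071, 0.956, -0.023, 0.282]
ft_force: [0.9, -0.1, 0.4]
width: 0.0565
grip_force: 0.0
```

{"name": "drive_tool", "arguments": {
  "series": [0,0,0,0,0,0,0.3,0,0,0,0,0,0,0.3]
}}

```text
time: 2.1
ee_pos: [0.4596, 0.1396, 0.2513]
eef_rot: [0.073, 0.956, -0.023, 0.283]
ft_force: [0.6, -0.3, -0.2]
width: 0.0568
grip_force: 0.0
```

```bash
python3 go.py .46 .138 .25 33
python3 - <<'E'
from h import *
from go import *
from bench import camera
s=telemetry.read_state();print(s['ee_pos'],get_calibration('wrist'))
print(proj('wrist',[[.5716,.1204,.092],[.5716,.1204,.064]]),proj('wrist',[[.558,.045,.03]]))
cv2.imwrite('pics/w0.png',camera('wrist')[:,:,::-1])
E
```

```text
turn [ 0.   -0.01  0.05] shift [ 0.005 -0.037  0.035]
[0.45963526 0.13956999 0.25129409] {'fovy': 62.17485062043353, 'cx': 281.8615604187879, 'cy': 209.27619179003787, 'dist': array([0.0275558, 0.       , 0.       , 0.       , 0.       ]), 'xyz': array([0.31784972, 0.16180766, 0.32437012]), 'rotation': array([-0.32058525, -0.2731605 ,  0.59068695,  0.68825676])}
[[280.37511876 197.56122806]
 [280.52139044 177.69001701]] [[211.26595448 154.5344285 ]]
```

View pics/w0.png

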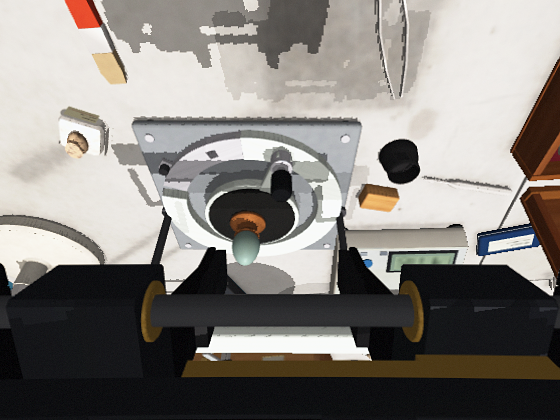

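The wrist view (upside down) shows the knob top at about (283,196), where I predicted (280,198), and the next hole at (212,155), where I predicted (211,154.5). So the pose is good to about 2 mm. I'll approach the knob next.

```bash
python3 go.py .534 .128 .141 33;python3 go.py .5702 .1215 .084 33
```

```text
turn [-0.   -0.01  0.05] shift [-0.079  0.01   3.334]
turn [-0.   -0.01  0.05] shift [-0.075 -0.009  5.03 ]
```

{"name": "drive_tool", "arguments": {
  "series": [0,0,0,-0.08,0,1,0.3,0,0,0,-0.08,0,2,0.3,0,0,0,-0.08,0,3,0.3,0,0,0,-0.08,0,3.5,0.3,0,0,0,-0.08,0,4,0.3,0,0,0,-0.08,0,4.4,0.3,0,0,0,-0.08,0,4.7,0.3,0,0,0,-0.08,0,4.95,0.3,0,0,0,-0.08,0,5.03,0.3,0,0,0,-0.08,0,5.03,0.3]
}}

```text
time: 2.98
ee_pos: [0.5704, 0.1209, 0.083]
eef_rot: [0.073, 0.956, -0.024, 0.283]
ft_force: [-1.1, 0.2, 0.6]
width: 0.0566
grip_force: 0.0
```

```bash
python3 go.py .5702 .1215 .084 33
python3 - <<'E'
from h import *
from bench import camera
ims=[camera(n) for n in('top','scene','wrist')]
a=ims[0][150:260,190:340];b=ims[1][130:275,170:350];c=ims[2][150:420,180:380]
out=np.hstack([cv2.resize(x,(w,400),interpolation=cv2.INTER_CUBIC) for x,w in((b,497),(c,296))])
cv2.imwrite('pics/g0.png',out[:,:,::-1])
E
```

```text
turn [-0.03 -0.    0.07] shift [-0.006  0.013 -0.025]
```

View pics/g0.png

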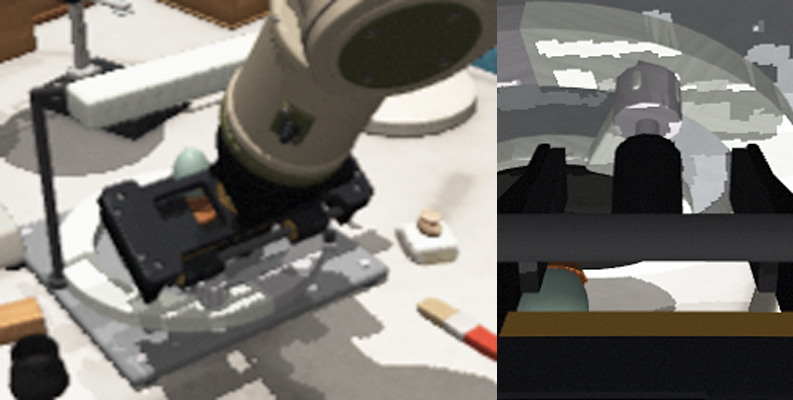

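The knob sits centred between the fingers, at (647,150) in the wrist crop. I'll close on it.

{"name": "drive_tool", "arguments": {
  "series": [0,0,0,0,0,0,-1,0,0,0,0,0,0,-1,0,0,0,0,0,0,-1,0,0,0,0,0,0,-1,0,0,0,0,0,0,-1,0,0,0,0,0,0,-1],
  "grip_force": 25
}}

```text
time: 3.63
ee_pos: [0.5699, 0.1214, 0.0837]
eef_rot: [0.072, 0.956, -0.023, 0.283]
ft_force: [0.4, 0.3, 0.2]
width: 0.0239
grip_force: 0.0
```

```bash
cat > rel.py <<'E'
from go import *
# world shift -> tool units at present orientation
s=telemetry.read_state();A=R.from_quat(s['eef_rot'])
v=np.array([float(x) for x in sys.argv[1:]]).reshape(-1,3)
for w in v: print(w,(A.inv().apply(w)/.04).round(3))
print(s['time'],s['ee_pos'],s['ft_force'].round(1))
E
cat > arc.py <<'E'
# tool-unit shifts for arc from q0 to list of q, plus rise dz at the end
from go import *
a=[float(x) for x in sys.argv[1:]];s=telemetry.read_state();A=R.from_quat(s['eef_rot'])
k=lambda q:R.from_euler('z',-.1577).apply([-.1*np.cos(q-.384),-.1*np.sin(q-.384),0])
for q in a[1:]: print(q,(A.inv().apply(k(q)-k(a[0]))/.04).round(3))
print('up',(A.inv().apply([0,0,.04])/.04).round(3))
E
python3 rel.py 0 0 .012; python3 arc.py 0 .1 .2 .3 .4
```

```text
[0.    0.    0.012] [-0.164 -0.001 -0.251]
3.6333 [0.56989409 0.12139446 0.08370504] [0.4 0.3 0.2]
0.1 [ 0.07  -0.236 -0.045]
0.2 [ 0.12  -0.478 -0.076]
0.3 [ 0.15  -0.726 -0.094]
0.4 [ 0.159 -0.976 -0.099]
up [-0.545 -0.004 -0.838]
```

Next I wait for the grip, then raise 12 mm.

{"name": "drive_tool", "arguments": {
  "series": [0,0,0,0,0,0,-1,0,0,0,0,0,0,-1,0,0,0,0,0,0,-1,0,0,0,-0.05,0,-0.08,-1,0,0,0,-0.1,0,-0.17,-1,0,0,0,-0.16,0,-0.25,-1,0,0,0,-0.16,0,-0.25,-1,0,0,0,-0.16,0,-0.25,-1]
}}

```text
time: 4.3
ee_pos: [0.5696, 0.1211, 0.0953]
eef_rot: [0.073, 0.956, -0.024, 0.283]
ft_force: [4.5, -1.5, -6.5]
width: 0.0212
grip_force: 25.0
```

The −6.5 N downward force shows the pin is drawn. Now I swing about 0.4 rad.

{"name": "drive_tool", "arguments": {
  "series": [0,0,0,0.035,-0.12,-0.02,-1,0,0,0,0.07,-0.24,-0.045,-1,0,0,0,0.095,-0.36,-0.06,-1,0,0,0,0.12,-0.48,-0.075,-1,0,0,0,0.135,-0.6,-0.085,-1,0,0,0,0.15,-0.73,-0.095,-1,0,0,0,0.155,-0.85,-0.1,-1,0,0,0,0.16,-0.98,-0.1,-1,0,0,0,0.16,-0.98,-0.1,-1,0,0,0,0.16,-0.98,-0.1,-1]
}}

```text
time: 5.13
ee_pos: [0.5548, 0.0829, 0.0942]
eef_rot: [0.073, 0.956, -0.024, 0.282]
ft_force: [-6.5, 1.2, -6.5]
width: 0.0216
grip_force: 25.0
```

```bash
python3 rel.py 0 0 -.003
python3 - <<'E'
from h import *
from bench import camera
ims=[camera(n) for n in('scene','wrist')]
b=ims[0][130:275,170:350];c=ims[1][150:420,180:380]
out=np.hstack([cv2.resize(x,(w,400),interpolation=cv2.INTER_CUBIC) for x,w in((b,497),(c,296))])
cv2.imwrite('pics/g1.png',out[:,:,::-1])
E
```

```text
[ 0.     0.    -0.003] [0.041 0.    0.063]
5.1333 [0.55479296 0.0828969  0.09418484] [-6.5  1.2 -6.5]
```

View pics/g1.png

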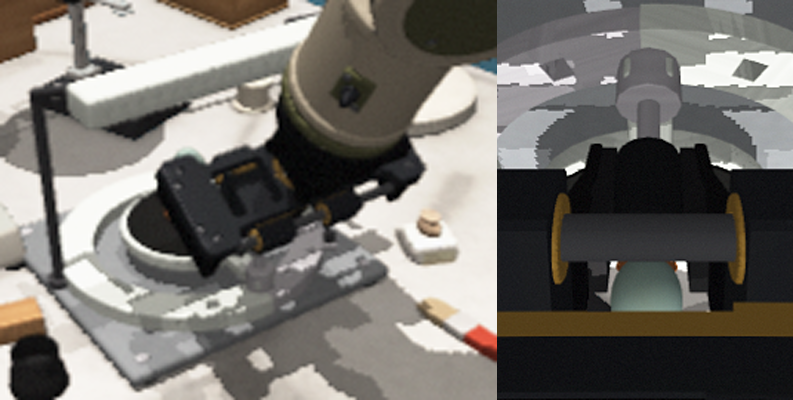

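The pin is up and the egg is still in place. Both holes are visible: home at (750,70) and next at (558,70), so the next hole is at about q≈0.75. Now I lower the pin onto the ring and open to a loose cage around the knob.

{"name": "drive_tool", "arguments": {
  "series": [0,0,0,0.04,0,0.06,-1,0,0,0,0.07,0,0.1,-1,0,0,0,0.07,0,0.1,-1,0,0,0,0.07,0,0.1,-0.3,0,0,0,0.07,0,0.1,-0.3,0,0,0,0.07,0,0.1,-0.3,0,0,0,0.07,0,0.1,-0.3]
}}

```text
time: 5.82
ee_pos: [0.5568, 0.0839, 0.0911]
eef_rot: [0.073, 0.956, -0.023, 0.284]
ft_force: [-0.2, -0.5, -0.4]
width: 0.0301
grip_force: 0.0
```

```bash
python3 rel.py 0 0 -.003; python3 arc.py .4 .5 .6 .7 .8
```

```text
[ 0.     0.    -0.003] [0.041 0.    0.063]
5.8167 [0.55675592 0.08392817 0.09112213] [-0.2 -0.5 -0.4]
0.5 [-0.012 -0.249  0.009]
0.6 [-0.045 -0.496  0.031]
0.7 [-0.099 -0.738  0.067]
0.8 [-0.172 -0.971  0.116]
up [-0.546 -0.003 -0.838]
```

Next I push 18 mm, with the knob expected about 4 mm behind the tool centre.

{"name": "drive_tool", "arguments": {
  "series": [0,0,0,0,-0.05,0,-0.3,0,0,0,0,-0.1,0,-0.3,0,0,0,0,-0.15,0,-0.3,0,0,0,0,-0.2,0,-0.3,0,0,0,-0.01,-0.25,0.01,-0.3,0,0,0,-0.02,-0.3,0.015,-0.3,0,0,0,-0.02,-0.34,0.015,-0.3,0,0,0,-0.03,-0.38,0.02,-0.3,0,0,0,-0.03,-0.42,0.02,-0.3,0,0,0,-0.03,-0.45,0.02,-0.3]
}}

```text
time: 6.65
ee_pos: [0.5549, 0.0657, 0.0906]
eef_rot: [0.072, 0.956, -0.023, 0.283]
ft_force: [-1.1, 3.3, -1.0]
width: 0.0305
grip_force: 1.3
```

{"name": "drive_tool", "arguments": {
  "series": [0,0,0,0,-0.02,0,-0.3,0,0,0,-0.01,-0.04,0,-0.3,0,0,0,-0.01,-0.06,0,-0.3,0,0,0,-0.01,-0.08,0,-0.3,0,0,0,-0.02,-0.1,0.01,-0.3,0,0,0,-0.02,-0.12,0.01,-0.3,0,0,0,-0.03,-0.14,0.02,-0.3,0,0,0,-0.03,-0.16,0.02,-0.3,0,0,0,-0.03,-0.18,0.02,-0.3,0,0,0,-0.04,-0.2,0.02,-0.3]
}}

```text
time: 7.48
ee_pos: [0.5555, 0.0575, 0.0909]
eef_rot: [0.072, 0.956, -0.023, 0.283]
ft_force: [-2.0, 3.7, -0.6]
width: 0.0308
grip_force: 1.6
```

{"name": "drive_tool", "arguments": {
  "series": [0,0,0,0,-0.02,0,-0.3,0,0,0,-0.01,-0.04,0,-0.3,0,0,0,-0.01,-0.06,0,-0.3,0,0,0,-0.02,-0.08,0.01,-0.3,0,0,0,-0.02,-0.1,0.01,-0.3,0,0,0,-0.02,-0.1,0.01,-0.3]
}}

```text
time: 7.98
ee_pos: [0.5558, 0.0531, 0.091]
eef_rot: [0.073, 0.956, -0.024, 0.283]
ft_force: [-0.8, 1.1, -0.2]
width: 0.0307
grip_force: 0.6
```

{"name": "drive_tool", "arguments": {
  "series": [0,0,0,-0.01,-0.02,0,-0.3,0,0,0,-0.01,-0.04,0,-0.3,0,0,0,-0.02,-0.06,0.01,-0.3,0,0,0,-0.02,-0.08,0.02,-0.3,0,0,0,-0.03,-0.1,0.02,-0.3,0,0,0,-0.03,-0.12,0.02,-0.3,0,0,0,-0.04,-0.14,0.03,-0.3,0,0,0,-0.05,-0.16,0.03,-0.3]
}}

```text
time: 8.65
ee_pos: [0.5571, 0.0467, 0.091]
eef_rot: [0.072, 0.956, -0.023, 0.283]
ft_force: [-0.8, 1.6, -1.5]
width: 0.0306
grip_force: 0.7
```

{"name": "drive_tool", "arguments": {
  "series": [0,0,0,-0.01,-0.02,0,-0.3,0,0,0,-0.01,-0.04,0,-0.3,0,0,0,-0.02,-0.06,0.01,-0.3,0,0,0,-0.02,-0.08,0.02,-0.3,0,0,0,-0.02,-0.08,0.02,-0.3]
}}

```text
time: 9.07
ee_pos: [0.5577, 0.043, 0.0908]
eef_rot: [0.073, 0.956, -0.024, 0.283]
ft_force: [0.1, 0.1, -0.7]
width: 0.0303
grip_force: 0.0
```

The force has gone to zero, so the pin may have dropped in. I'll creep on to test for a block.

{"name": "drive_tool", "arguments": {
  "series": [0,0,0,-0.01,-0.02,0,-0.3,0,0,0,-0.01,-0.04,0,-0.3,0,0,0,-0.02,-0.06,0.01,-0.3,0,0,0,-0.02,-0.06,0.01,-0.3]
}}

```text
time: 9.4
ee_pos: [0.5583, 0.041, 0.091]
eef_rot: [0.072, 0.956, -0.023, 0.283]
ft_force: [-1.2, -0.4, -0.5]
width: 0.0306
grip_force: 0.1
```

Run:
```python
from h import *
from bench import camera
ims=[camera(n) for n in('scene','wrist')]
b=ims[0][130:275,190:350];c=ims[1][150:420,180:380]
out=np.hstack([cv2.resize(x,(w,400),interpolation=cv2.INTER_CUBIC) for x,w in((b,441),(c,296))])
cv2.imwrite('pics/g2.png',out[:,:,::-1])
```

```text
(no output)
```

View pics/g2.png

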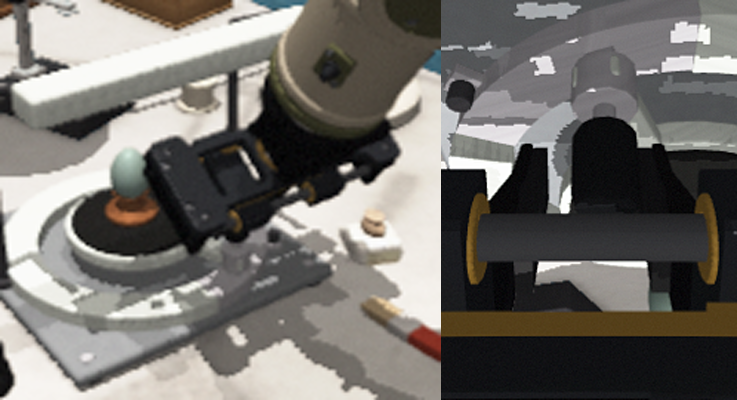

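The knob has dropped close to the sleeve, as it was at home, and it is free between the fingers. I'll confirm by feel with a gentle further push to see if it is blocked.

{"name": "drive_tool", "arguments": {
  "series": [0,0,0,-0.01,-0.03,0,-0.3,0,0,0,-0.01,-0.06,0.01,-0.3,0,0,0,-0.02,-0.09,0.01,-0.3,0,0,0,-0.02,-0.09,0.01,-0.3]
}}

```text
time: 9.83
ee_pos: [0.5586, 0.0389, 0.0912]
eef_rot: [0.071, 0.956, -0.022, 0.284]
ft_force: [-1.8, 5.8, 0.6]
width: 0.0304
grip_force: 2.9
```

{"name": "drive_tool", "arguments": {
  "series": [0,0,0,0,-0.03,0,-0.3,0,0,0,0,-0.05,0,-0.3,0,0,0,0,-0.05,0,-0.3]
}}

```text
time: 10.08
ee_pos: [0.5585, 0.0385, 0.0913]
eef_rot: [0.07, 0.956, -0.021, 0.284]
ft_force: [2.0, 11.7, -4.6]
width: 0.03
grip_force: 5.6
```

It is blocked at nearly 12 N, so the pin is in the hole. I'll back off to centre, open and withdraw along the tool axis.

{"name": "drive_tool", "arguments": {
  "series": [0,0,0,0,0.07,0,-0.3,0,0,0,0,0.13,0,-0.3,0,0,0,0,0.13,0,0.2,0,0,0,0,0.13,0,0.2,0,0,0,0,0.13,0,0.2,0,0,0,0,0.13,0,0.2,0,0,0,0,0.13,-0.5,0.2,0,0,0,0,0.13,-1,0.2,0,0,0,0,0.13,-2,0.2,0,0,0,0,0.13,-3,0.2]
}}

```text
time: 10.92
ee_pos: [0.4929, 0.05, 0.1917]
eef_rot: [0.073, 0.956, -0.024, 0.282]
ft_force: [1.5, -0.1, 0.6]
width: 0.0518
grip_force: 0.0
```

{"name": "drive_tool", "arguments": {
  "series": [0,0,0,0,0,-1,0.2,0,0,0,0,0,-2,0.2,0,0,0,0,0,-3,0.2,0,0,0,0,0,-3,0.2]
}}

```text
time: 11.25
ee_pos: [0.4357, 0.061, 0.2869]
eef_rot: [0.071, 0.955, -0.02, 0.286]
ft_force: [-0.1, -0.1, 0.1]
width: 0.0524
grip_force: 0.0
```

Run:
```python
from h import *
from bench import camera
ims=[camera(n) for n in('scene','wrist')]
k=lambda q,z:(R.from_euler('z',-.1577).apply([-.1*np.cos(q-.384),-.1*np.sin(q-.384),0])+[.6573,.0688,z])
S=4.5
b=ims[0][130:240,190:330];c=ims[1][100:260,150:370]
for q in(.7,.75,.8): print(q,(proj('wrist',[k(q,.092),k(q,.1),k(q,.064)])-[150,100])*1.82,(proj('scene',[k(q,.092),k(q,.1)])-[190,130])*2.86)
out=np.hstack([cv2.resize(x,(400,h) if 0 else (w,h),interpolation=cv2.INTER_CUBIC) for x,w,h in((b,400,314),(cv2.copyMakeBorder(c,0,13,0,0,0),400,314))])
cv2.imwrite('pics/g3.png',out[:,:,::-1])
```

```text
0.7 [[265.27604025 139.36270777]
 [265.6319708  149.0954232 ]
 [264.10536093 107.28223042]] [[236.89455672 216.93304022]
 [236.99909102 208.05334388]]
0.75 [[257.2353761  141.3828018 ]
 [257.47948503 151.10904042]
 [256.43231751 109.31761105]] [[240.64600444 214.05816204]
 [240.76970073 205.19945877]]
0.8 [[249.3965506  143.66615441]
 [249.53228982 153.3849453 ]
 [248.94988591 111.61870715]] [[244.09485094 211.10730211]
 [244.23596382 202.2702246 ]]
```

View pics/g3.png

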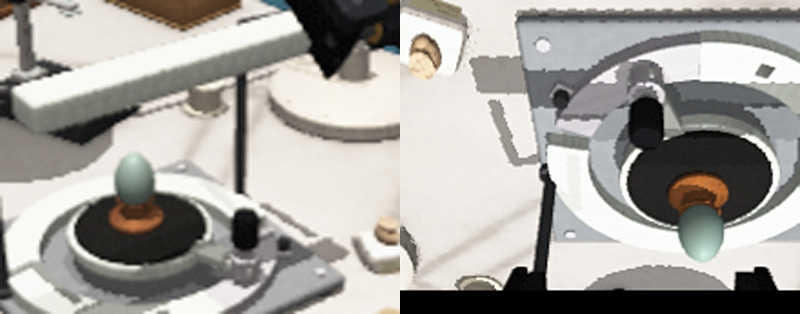

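The knob top is at (245,212) in the scene crop. That matches the home height at q≈0.8 (predicted (244,211), or (244,202) with the pin 8 mm up). The egg is upright in the middle and the gripper is clear, so I'm handing in.

```bash
python3 -c "
from bench import r;print(r.close_job())"
```

```text
the job is handed in; nothing more can be done
None
```

I drew the pin, swung the arm counter-clockwise by about 0.8 rad (46°) and let the pin drop into the next hole, where it blocked a 12 N push. The egg was still upright in the middle, the gripper was clear, and I handed the job in after about 11 s; no verdict came back.

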